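# Fit out a camera inspection base

## Task

Get this camera inspection base ready for test: take the dust caps off both lenses and put them in the grey bin, push a lens hood fully home over each lens, and plug every relay module on the bench fully home into a socket of its own. Only when all that is done, switch the power lever fully on. Leave the reel, meter, bottle and screwdriver where they are.

Things in the scene. Friction and masses are not known exactly. Their poses are not given: they have to be found in the camera images.
- chassis: Green sheet-metal instrument base plate, 200 (x) x 360 (y) x 6 mm, fixed to the bench; its place and yaw vary. Origin: centre of its underside. At y = -0.10 it carries a white socket block 150 x 138 mm, top 28 mm above the bench, with four identical rectangular holes; at y = +0.05 two upward-looking cameras; at y = +0.145 the power switch.
- socket0 (a point): Centre of the mouth of one socket hole in the white block, 28 mm above the bench, at chassis x -0.037, y -0.138; axes as the chassis. The hole is 57 mm along x, 39 mm along y, 16 mm deep, its edge chamfered 2 mm.
- socket1 (a point): Centre of the mouth of one socket hole in the white block, 28 mm above the bench, at chassis x -0.037, y -0.062; axes as the chassis. The hole is 57 mm along x, 39 mm along y, 16 mm deep, its edge chamfered 2 mm.
- socket2 (a point): Centre of the mouth of one socket hole in the white block, 28 mm above the bench, at chassis x +0.037, y -0.138; axes as the chassis. The hole is 57 mm along x, 39 mm along y, 16 mm deep, its edge chamfered 2 mm.
- socket3 (a point): Centre of the mouth of one socket hole in the white block, 28 mm above the bench, at chassis x +0.037, y -0.062; axes as the chassis. The hole is 57 mm along x, 39 mm along y, 16 mm deep, its edge chamfered 2 mm.
- camera0 (a point): Top face of a camera's cubic metal body (58 mm square, face 36 mm above the bench), on the axis of its lens barrel, at chassis x -0.050, y +0.050. The black lens barrel (spigot) is 44 mm in diameter and stands 35 mm up from this face, its top edge tapered to 36 mm over the last 6 mm.
- camera1 (a point): Top face of a camera's cubic metal body (58 mm square, face 36 mm above the bench), on the axis of its lens barrel, at chassis x +0.050, y +0.050. The black lens barrel (spigot) is 44 mm in diameter and stands 35 mm up from this face, its top edge tapered to 36 mm over the last 6 mm.
- switch (a joint): Angle of the power switch's toggle lever: 0 fully off (leaning 0.5 rad to the chassis's -x), 1.0 fully on (leaning 0.5 rad to its +x). It stays where it is left. The pivot is at chassis x 0, y 0.145, 28 mm above the bench, its axis along chassis y, on a white block 70 x 50 x 25 mm.
- switch_tip (a point): Centre of the black ball, 26 mm in diameter, at the end of the toggle lever, 80 mm from the pivot.
- module0: Plug-in relay module, may be absent. Grey box 64 (x) x 46 (y) x 32 mm on top of a black, heavy block plug 54 (x) x 36 (y) x 14 mm (its lowest 4 mm drawn in to 50 x 32 mm); 46 mm high in all. Origin: centre of the plug's underside, z up. Starts standing on its plug. All modules and sockets are alike; either way round fits. Home when the grey box sits on the socket block.
- module1: Plug-in relay module, may be absent. Grey box 64 (x) x 46 (y) x 32 mm on top of a black, heavy block plug 54 (x) x 36 (y) x 14 mm (its lowest 4 mm drawn in to 50 x 32 mm); 46 mm high in all. Origin: centre of the plug's underside, z up. Starts standing on its plug. All modules and sockets are alike; either way round fits. Home when the grey box sits on the socket block.
- module2: Plug-in relay module, may be absent. Grey box 64 (x) x 46 (y) x 32 mm on top of a black, heavy block plug 54 (x) x 36 (y) x 14 mm (its lowest 4 mm drawn in to 50 x 32 mm); 46 mm high in all. Origin: centre of the plug's underside, z up. Starts standing on its plug. All modules and sockets are alike; either way round fits. Home when the grey box sits on the socket block.
- module3: Plug-in relay module, may be absent. Grey box 64 (x) x 46 (y) x 32 mm on top of a black, heavy block plug 54 (x) x 36 (y) x 14 mm (its lowest 4 mm drawn in to 50 x 32 mm); 46 mm high in all. Origin: centre of the plug's underside, z up. Starts standing on its plug. All modules and sockets are alike; either way round fits. Home when the grey box sits on the socket block.
- hood0: Lens hood: plain aluminium tube, 58 mm outside and 49 mm inside diameter, 60 mm long, open at both ends, ends alike. Origin: its middle, on the axis (z). Starts standing on end on the bench. Slides over a lens barrel until it rests on the camera body. Either hood fits either camera.
- hood1: Lens hood: plain aluminium tube, 58 mm outside and 49 mm inside diameter, 60 mm long, open at both ends, ends alike. Origin: its middle, on the axis (z). Starts standing on end on the bench. Slides over a lens barrel until it rests on the camera body. Either hood fits either camera.
- cap0: White dust cap sitting over a lens barrel at the start: 60 mm diameter, 17 mm high with a 12 mm deep skirt, and a round knob on top, 24 mm in diameter and 25 mm high. Origin: centre of the skirt's lower edge; knob from z 0.017 to 0.042.
- cap1: White dust cap sitting over a lens barrel at the start: 60 mm diameter, 17 mm high with a 12 mm deep skirt, and a round knob on top, 24 mm in diameter and 25 mm high. Origin: centre of the skirt's lower edge; knob from z 0.017 to 0.042.
- bin: Grey open bin fixed to the bench, outside 200 (x) x 120 (y) x 45 mm, walls 4 mm, floor 4 mm. Origin: centre of its underside.
- reel: Bystander, leave alone: metal solder reel, 60 mm across, 50 mm high. Origin at its underside.
- meter: Bystander, leave alone: flat black multimeter, 80 x 150 x 35 mm. Origin at its underside.
- flux: Bystander, leave alone: white flux bottle, 50 mm across, 120 mm high. Origin at its underside.
- driver: Bystander, leave alone: screwdriver lying on the bench.
Things that resemble listed ones, but are neither listed nor needed, are in the scene too. Leave any blue look-alike of the module0 alone.

How it is judged:
By the outcome, as a careful person would: the job done as asked, in the order asked, and still so for the second after the job is handed in, with the robot touching nothing.
Of module0, module1, module2, module3 only 2 to 4 are there at a start; the rules pass over those that are not, and their reading is None.
At some moment in a run one of module0, module1, module2, module3, hood0, hood1 may be knocked a few centimetres aside while the robot is not near it.
It also fails if it takes over 210 s, if anything falls off the work surface, if the arm or the gripper's body presses on something with over 40 N, if the wrist force passes 120 N, or if a joint passes its speed limit or range.

## Robot

A 6-joint arm with a two-finger parallel gripper is mounted at the origin on the work surface. World frame = base frame: x ahead of the robot, y to its left, z up, the work surface at z = 0. Lengths are in m, angles in degrees, forces in N, time in s.
With the tool pointing down it reaches from about 0.35 to 0.875 m from the base axis. Payload 4.2 kg.
Tool frame: the origin (TCP) lies on the centre line of the jaws, within the pads' length; the fingertips stand r.tip_extent ahead of it and the grasp point (between the pads) lies 11 mm behind it (r.tip_extent is the distance from the TCP to the fingertips, in m); z points along the fingers, y is the line along which they close (so a half turn about z gives the same grasp; the last joint's range is limited). The gripper opens to 87 mm and grips with 3 to 60 N. Pads are 19 mm wide; open, the fingers measure 117 mm over their backs; the gripper's body (75 mm by 190 mm) begins 51 mm behind the grasp point.
Start: joints at [82.082, 22.042, 0.453, 0, -68.411, -14.817], TCP at [0.242, 0.576, 0.231] pointing down, gripper open.
Joint ranges: [-179.83, 179.83], [-69.29, 118.12], [-61.27, 80.66], [-181.25, 117.63], [-171.15, -9.14], [-177.46, 177.46]. Speed limits (degrees/s): [159.86, 159.86, 180, 180, 180, 180].

## Interface

Orientations are given as a 3x3 rotation matrix whose columns are the frame's x, y, z axes.
In Python, from station import r gives the robot as it stands.
- The arm moves only by the shell command python3 -m jog 'ROWS'. ROWS is text: rows parted by semicolons, each of 5 numbers parted by spaces: the opening, from 0 (shut) to 1 (fully open), then the shift along the world's x, y, z in mm, then the turn about the world's z in degrees. In form: hand dx dy dz roll; .... A call has 1 to 5 rows; each row shifts and turns the commanded pose from where the row before left it; what a row does not reach is not made up. A row lasts 1/8 s, in which the tool goes at most 62.5 mm and 10.7 degrees, less where a joint would pass 70% of its speed; a pose out of reach is approached as far as the arm can. A call is refused whole if a number of a shift passes 62.5 or a number of a turn 10.7, either way. A call with a gripper value outside its range is refused whole. The fingers move at their own pace and stop on an object; the grip force is fixed at half the most. Time passes only in rows, so rows that do not move let the fingers close. It gives the time, the measured TCP pose, the force, the opening and the grip force at its end, in the units of the state.
- r.sense(): the state, without advancing time (a new reading comes with each control period).
- r.capture(name): name is "scene" or "side" or "wrist"; returns a dict with "pixels" (384x512x3 uint8, red, green, blue), "fovy" (degrees; the focal length in pixels is half the picture's height over the tangent of half this angle, whatever the lens; pixels are square), "cx", "cy" (the principal point, pixels), "k1" (the pictures are not rectified: a ray, as slopes to the right and down, at radius r is drawn at 1 + k1 r^2 times it, then the intrinsics apply), "origin" and "orientation" of the camera in the world; the wrist camera has in their place "T_tool_cam" (4x4, takes a point from camera to tool coordinates, whose origin is the TCP and whose axes are the flange's). Camera axes: x right, y down, z forward; pixel columns grow to the right and rows downward; lengths in m; the calibration is good to about 2 mm. A picture is of the moment at which its call begins: read the wrist's pose just before it. There is no depth.
- r.finish_job(): hands the job in; it is judged then, once.
The state is a dict: "time_s": time; "joints": joint angles; "joint_velocities": joint speeds; "effort": joint torques, N m; "tcp_pos": TCP position; "ee_rot": TCP orientation; "wrist_force": force on the tool from outside, world axes, zero at the start; "moment": the same for the moment, N m; "gripper_width": opening from 0.0 (shut) to 1.0 (fully open); "gripper_force": force on a finger pad.
Only numpy, scipy, OpenCV 4.12 (cv2) and the standard library are available. Lean on these libraries where they do the work, as an engineer would, in place of code of your own. Each camera call takes 0.05 s, during which the arm holds its last target. There are 200 camera calls.

## Working session

There is one attempt and no reset: what is moved stays moved. The work goes in short steps, Python scripts to look and compute and a shell command to move; the robot and the scene stay as the last step left them, time stands still between calls to the robot, and variables do not carry over. Pictures are saved under pics/ and viewed, at most 14 in all, crops included, and the job is handed in when it is done.

```bash
ls; mkdir -p pics; cat > h.py <<'E'
import numpy as np, cv2, json
from station import r
def cap(name, fn):
    s=r.sense(); c=r.capture(name)
    cv2.imwrite('pics/'+fn+'.png', c['pixels'][:,:,::-1])
    if 'T_tool_cam' in c:
        T=np.eye(4);T[:3,:3]=np.array(s['ee_rot']);T[:3,3]=s['tcp_pos'];T=T@np.array(c['T_tool_cam'])
        c['origin']=T[:3,3];c['orientation']=T[:3,:3]
    m={k:(np.array(v).tolist()) for k,v in c.items() if k not in('pixels',)}
    json.dump(m,open('pics/'+fn+'.json','w')); return c
def ray(fn,u,v):
    m=json.load(open('pics/'+fn+'.json'));f=192/np.tan(np.radians(m['fovy'])/2)
    d=np.array([(u-m['cx'])/f,(v-m['cy'])/f]);x=d.copy()
    for _ in range(20): x=d/(1+m['k1']*(x@x))
    R=np.array(m['orientation']);w=R@np.array([x[0],x[1],1]);return np.array(m['origin']),w/np.linalg.norm(w)
def onz(fn,u,v,z):
    o,w=ray(fn,u,v);return o+w*(z-o[2])/w[2]
def tri(*obs):
    A=np.zeros((3,3));b=np.zeros(3)
    for fn,u,v in obs:
        o,w=ray(fn,u,v);P=np.eye(3)-np.outer(w,w);A+=P;b+=P@o
    p=np.linalg.solve(A,b)
    res=[np.linalg.norm((np.eye(3)-np.outer(ray(*q)[1],ray(*q)[1]))@(p-ray(*q)[0])) for q in obs]
    return p,np.round(res,4)
def proj(fn,p):
    m=json.load(open('pics/'+fn+'.json'));f=192/np.tan(np.radians(m['fovy'])/2)
    q=np.array(m['orientation']).T@(np.array(p)-np.array(m['origin']));x=q[:2]/q[2];x=x*(1+m['k1']*(x@x));return f*x[0]+m['cx'],f*x[1]+m['cy']
E
python3 - <<'E'
from h import *
np.set_printoptions(precision=3,suppress=True)
s=r.sense();print(s['tcp_pos'],s['ee_rot'],r.tip_extent,s['time_s'],s['wrist_force'])
cs=[]
for n in('scene','side','wrist'):
    c=cap(n,n+'0');print(n,c['fovy'],c['cx'],c['cy'],c['k1'],c['origin'],c['orientation']);cs.append(c['pixels'][:,:,::-1])
for n,i in zip(('scene','side','wrist'),cs): cv2.imwrite(f'pics/{n}0b.png',cv2.resize(i,(800,600),interpolation=cv2.INTER_CUBIC))
E
```

```text
pics
[0.241 0.576 0.229] [[ 0.922 -0.387 -0.001]
 [-0.387 -0.922 -0.002]
 [ 0.     0.002 -1.   ]] 0.008 0.0 [ 0.166 -0.169 -0.028]
scene 44.64060093913914 254.1911379957339 191.67631830596133 -0.14541604493598936 [ 1.354 -0.226  1.275] [[ 0.282  0.784 -0.553]
 [ 0.959 -0.222  0.175]
 [ 0.015 -0.58  -0.814]]
side 49.60876456865663 254.4866478550056 187.75479045610584 -0.06227851180290335 [ 0.157 -1.009  0.972] [[ 0.936 -0.207  0.285]
 [-0.352 -0.579  0.735]
 [ 0.012 -0.788 -0.615]]
wrist 70.27742737042786 256.7356535063739 190.6092217420396 0.001643314342589619 [0.306 0.548 0.384] [[-0.385 -0.891 -0.24 ]
 [-0.923  0.372  0.097]
 [ 0.003  0.259 -0.966]]
```

View pics/scene0b.png

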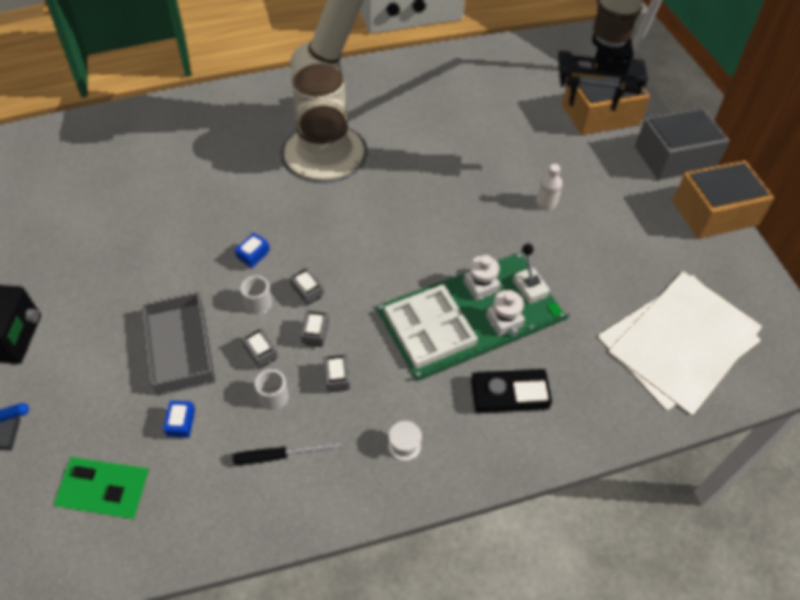

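View pics/side0b.png

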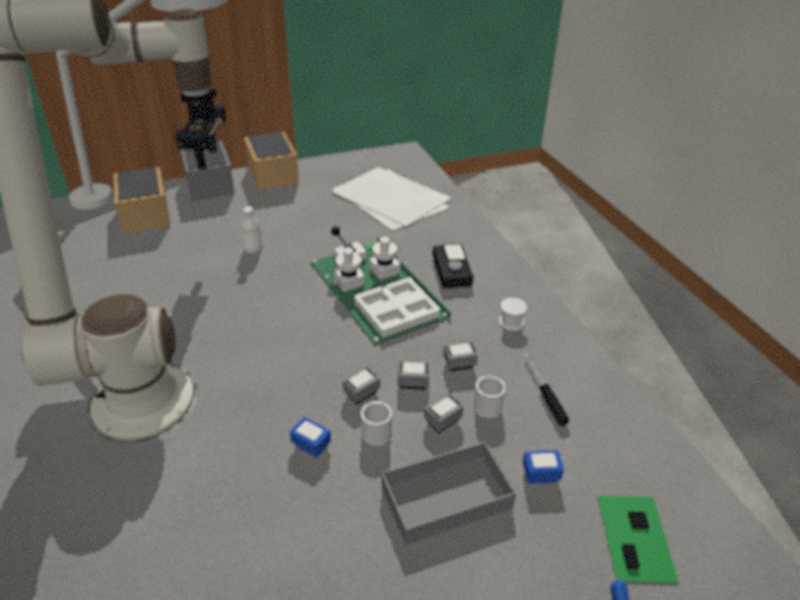

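The scene view (800x600 scale) shows four grey modules at (306,285), (314,327), (260,347) and (336,370). The blue look-alikes at (252,249) and (179,418) are to be left alone. The hoods are at (256,294) and (271,388), and the bin at (178,342). The chassis has caps at (484,272) and (508,308), and the lever ball at (528,249). The white cup-like thing at (405,440), probably the reel, stays.

```bash
python3 - <<'E'
from h import *
np.set_printoptions(precision=4,suppress=True)
k=1.5625
P={'mA':((306,283),(361,380)),'mB':((315,323),(413,370)),'mC':((259,343),(444,408)),'mD':((337,366),(460,350)),
'hood0':((256,284),(376,411)),'hood1':((271,378),(490,385)),'capA':((484,263),(347,256)),'capB':((508,299),(385,243)),'ball':((528,249),(336,231)),
'c_sw':((568,316),(372,243)),'c00':((376,308),(378,341)),'c10':((418,376),(449,314)),
'b0':((144,305),(383,487)),'b1':((200,296),(489,448)) if 0 else ((200,296),(383,487)),'s00':((387,318),(385,331)),'s10':((416,366),(438,303)),'s01':((440,288),(357,290)),'s11':((475,343),(406,278)),'reel':((405,432),(513,305))}
for n,(a,b) in P.items():
    p,e=tri(('scene0',a[0]/k,a[1]/k),('side0',b[0]/k,b[1]/k));print(n,p,e)
for u,v in((144,305),(200,296),(153,390),(213,381)): print(onz('scene0',u/k,v/k,.045))
for u,v in((383,487),(489,448),(512,490),(407,537)): print(onz('side0',u/k,v/k,.045))
E
cat pics/wrist0.json
```

```text
mA [ 0.4211 -0.1328  0.0399] [0.0007 0.0007]
mB [ 0.5278 -0.1389  0.0401] [0.0022 0.0022]
mC [ 0.5449 -0.2569  0.042 ] [0.0016 0.0016]
mD [ 0.6406 -0.1207  0.0443] [0.0028 0.0028]
hood0 [ 0.4147 -0.237   0.0628] [0.0018 0.0018]
hood1 [ 0.6433 -0.2493  0.0634] [0.0028 0.0028]
capA [0.5049 0.2306 0.0844] [0.0001 0.0001]
capB [0.6073 0.244  0.0898] [0.0009 0.0009]
ball [0.5056 0.3272 0.0981] [0.0012 0.0012]
c_sw [ 0.6234  0.3917 -0.0066] [0.0017 0.0017]
c00 [ 0.5023 -0.0023  0.0087] [0.0006 0.0006]
c10 [0.6864 0.0315 0.0101] [0.0023 0.0023]
b0 [ 0.3858 -0.4433  0.0792] [0.0339 0.0339]
b1 [ 0.38   -0.3623  0.0151] [0.0063 0.0063]
s00 [0.5295 0.0165 0.01  ] [0.0056 0.0056]
s10 [0.6685 0.0374 0.0348] [0.0081 0.0081]
s01 [0.5052 0.1399 0.041 ] [0.007 0.007]
s11 [0.6416 0.1719 0.0191] [0.0076 0.0076]
reel [ 0.8136 -0.0344  0.0518] [0.0017 0.0017]
[ 0.3886 -0.4722  0.045 ]
[ 0.3979 -0.3548  0.045 ]
[ 0.5957 -0.4735  0.045 ]
[ 0.6069 -0.3573  0.045 ]
[ 0.3759 -0.3885  0.045 ]
[ 0.5816 -0.3762  0.045 ]
[ 0.5778 -0.4697  0.045 ]
[ 0.3799 -0.4899  0.045 ]
{"fovy": 70.27742737042786, "cx": 256.7356535063739, "cy": 190.6092217420396, "k1": 0.001643314342589619, "T_tool_cam": [[0.0018732610672531143, -0.9659009876301449, -0.2589049497172363, 0.07016171509868509], [0.999997861465022, 0.0015824996202500783, 0.0013314504626940665, 0.0007896429716222064], [-0.0008763323322885136, -0.25890689019426005, 0.965901886452025, -0.1540282850250477], [0.0, 0.0, 0.0, 1.0]], "origin": [0.3058285123699212, 0.5484132487397014, 0.3836062616448758], "orientation": [[-0.3848718635109024, -0.8912437894591041, -0.2399128100544486], [-0.9229657664224488, 0.37242924275046624, 0.09711155006762069], [0.0028004802922010374, 0.2588068138494249, -0.9659250438906954]]}
```

```bash
python3 -m jog '1 30 -38 7 3; 1 30 -38 7 3;1 30 -38 7 3;1 30 -38 7 3;1 30 -38 7 3'; python3 -m jog '1 30 -38 7 3; 1 30 -38 7 3;1 30 -38 7 3;1 30 -38 7 3;1 30 -38 7 3'; python3 -m jog '1 0 0 0 0; 1 0 0 0 0;1 0 0 0 0'; python3 - <<'E'
from h import *
c=cap('wrist','w1');cv2.imwrite('pics/w1b.png',cv2.resize(c['pixels'][:,:,::-1],(800,600),interpolation=cv2.INTER_CUBIC))
E
```

```text
time_s: 0.78
tcp_pos: [0.3921, 0.385, 0.2656]
ee_rot: [[0.991, -0.133, -0.0], [-0.133, -0.991, -0.0], [-0.0, 0.0, -1.0]]
wrist_force: [1.4, 0.4, 0.7]
gripper_width: 1.002
gripper_force: 0.0
time_s: 1.4
tcp_pos: [0.5421, 0.1951, 0.3005]
ee_rot: [[0.992, 0.128, -0.001], [0.128, -0.992, -0.0], [-0.001, -0.0, -1.0]]
wrist_force: [0.9, 0.8, -0.4]
gripper_width: 1.0
gripper_force: 0.0
time_s: 1.78
tcp_pos: [0.5408, 0.1973, 0.3003]
ee_rot: [[0.992, 0.128, -0.001], [0.128, -0.992, -0.0], [-0.001, 0.0, -1.0]]
wrist_force: [0.8, -0.7, 0.4]
gripper_width: 0.997
gripper_force: 0.0
```

View pics/w1b.png

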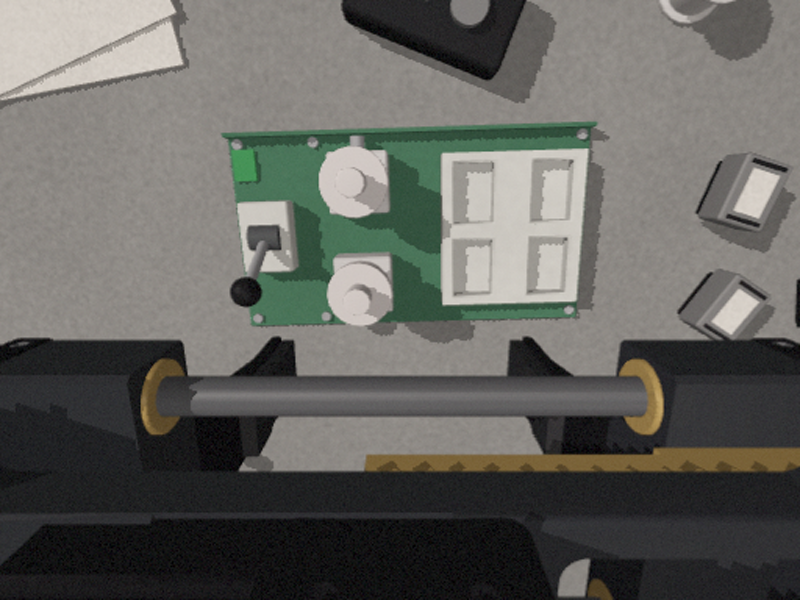

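The wrist view (800x600) shows the chassis clearly. The socket block's top corners are about (441,154), (588,150), (575,304) and (441,304). The knob tops are at (349,183) and (357,299), and the ball at (246,292).

```bash
cat > fit.py <<'E'
from h import *
from scipy.optimize import least_squares
np.set_printoptions(precision=4,suppress=True)
k=1.5625
L={(441,154):(.075,-.031,.028),(588,150):(.075,-.169,.028),(575,304):(-.075,-.169,.028),(441,304):(-.075,-.031,.028),(349,183):(.05,.05,.101),(357,299):(-.05,.05,.101)}
def W(p,q):
    c,s=np.cos(p[2]),np.sin(p[2]);return np.array([p[0]+c*q[0]-s*q[1],p[1]+s*q[0]+c*q[1],q[2]])
def f(p): return np.ravel([np.array(proj('w1',W(p,q)))*k-np.array(u) for u,q in L.items()])
if __name__=='__main__':
    s=least_squares(f,[.564,.188,.15]);p=s.x;print(p,np.degrees(p[2]));print(f(p).reshape(-1,2))
    for n,q in dict(s0=(-.037,-.138,.028),s1=(-.037,-.062,.028),s2=(.037,-.138,.028),s3=(.037,-.062,.028),c0=(-.05,.05,.1),c1=(.05,.05,.1),sw=(0,.145,.028)).items(): print(n,W(p,q))
    print('ball',onz('w1',246/k,292/k,.098))
    print(tri(('w1',349/k,183/k),('scene0',508/k,295/k),('side0',385/k,240/k)),tri(('w1',357/k,299/k),('scene0',484/k,259/k),('side0',348/k,251/k)))
E
python3 fit.py
```

```text
[0.5639 0.1898 0.1482] 8.489638890794039
[[ 1.4375 -1.0667]
 [ 0.2106  0.1045]
 [-0.673  -1.4267]
 [ 0.4196  0.9099]
 [ 0.451  -1.4026]
 [-1.7694  3.051 ]]
s0 [0.5477 0.0479 0.028 ]
s1 [0.5365 0.123  0.028 ]
s2 [0.6209 0.0588 0.028 ]
s3 [0.6097 0.1339 0.028 ]
c0 [0.5071 0.2319 0.1   ]
c1 [0.606  0.2466 0.1   ]
sw [0.5425 0.3332 0.028 ]
ball [0.503  0.3264 0.098 ]
(array([0.6054, 0.2449, 0.0992]), array([0.0023, 0.0019, 0.0014])) (array([0.5077, 0.2295, 0.0993]), array([0.0022, 0.0021, 0.0004]))
```

```bash
python3 -m jog '0.7 -17 17 -40 0; 0.7 -17 17 -40 0; 0.7 0 0 -40 0; 0.7 0 0 -30 0; 0.7 0 0 0 0' | tail -5; python3 -m jog '0.7 0 0 0 0;0.7 0 0 -20 0; 0.7 0 0 -20 0; 0.7 0 0 -13 0; 0.7 0 0 -10 0'; python3 - <<'E'
from h import *
c=cap('side','s2');d=cap('wrist','w2');a=c['pixels'][120:200,180:300,::-1];b=d['pixels'][:,:,::-1]
cv2.imwrite('pics/s2b.png',np.hstack([cv2.resize(a,(400,300)),cv2.resize(b,(400,300))]))
E
```

```text
tcp_pos: [0.5056, 0.2302, 0.1484]
ee_rot: [[0.992, 0.128, -0.005], [0.128, -0.992, -0.004], [-0.005, 0.003, -1.0]]
wrist_force: [0.7, -0.1, 0.1]
gripper_width: 0.705
gripper_force: 0.0
time_s: 3.08
tcp_pos: [0.5081, 0.2309, 0.0881]
ee_rot: [[0.992, 0.127, 0.002], [0.127, -0.992, 0.001], [0.002, -0.001, -1.0]]
wrist_force: [0.9, -0.1, -0.2]
gripper_width: 0.703
gripper_force: 0.0
```

View pics/s2b.png

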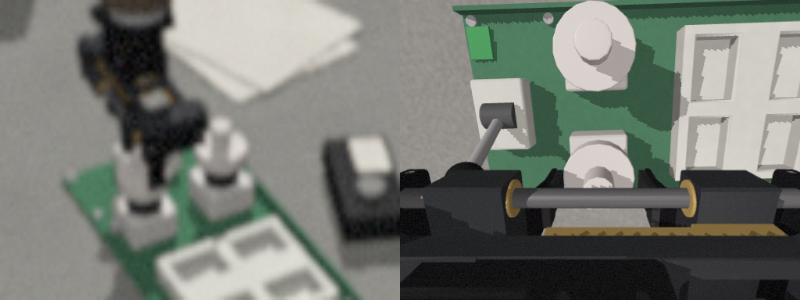

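The fingers straddle cap0's knob (side crop about (140,170); wrist at right (598,190)). I'll close and lift.

```bash
python3 -m jog '0 0 0 0 0; 0 0 0 0 0;0 0 0 0 0;0 0 0 0 0;0 0 0 20 0'; python3 -m jog '0 0 0 40 0;0 0 0 40 0;0 0 -30 20 0;0 0 -40 0 0;0 0 -45 0 0'; python3 -m jog '0 0 -45 0 0;0 0 -45 0 0;0 0 -45 0 0;0 0 -45 0 0;0 0 -45 0 0' | tail -2
```

```text
time_s: 3.8
tcp_pos: [0.5064, 0.2296, 0.1063]
ee_rot: [[0.992, 0.126, -0.003], [0.126, -0.992, -0.002], [-0.004, 0.002, -1.0]]
wrist_force: [0.4, -0.2, -0.2]
gripper_width: 0.268
gripper_force: 30.0
time_s: 4.42
tcp_pos: [0.5073, 0.1146, 0.2079]
ee_rot: [[0.992, 0.127, 0.001], [0.127, -0.992, 0.001], [0.001, -0.0, -1.0]]
wrist_force: [0.5, -0.2, -0.5]
gripper_width: 0.262
gripper_force: 30.0
gripper_width: 0.265
gripper_force: 30.0
```

```bash
python3 -m jog '0 -20 -20 15 0;0 -25 -20 20 0;0 -25 -20 20 0;0 -25 -20 20 0;0 -20 -10 15 0' | tail -2; python3 -m jog '0 0 0 0 0; 0 0 0 0 0'|head -3;  python3 - <<'E'
from h import *
d=cap('wrist','w3');cv2.imwrite('pics/w3b.png',cv2.resize(d['pixels'][:,:,::-1],(800,600),interpolation=cv2.INTER_CUBIC))
E
```

```text
gripper_width: 0.265
gripper_force: 30.0
time_s: 5.92
tcp_pos: [0.3925, -0.1992, 0.2971]
ee_rot: [[0.992, 0.127, -0.0], [0.127, -0.992, 0.001], [-0.0, -0.001, -1.0]]
```

View pics/w3b.png

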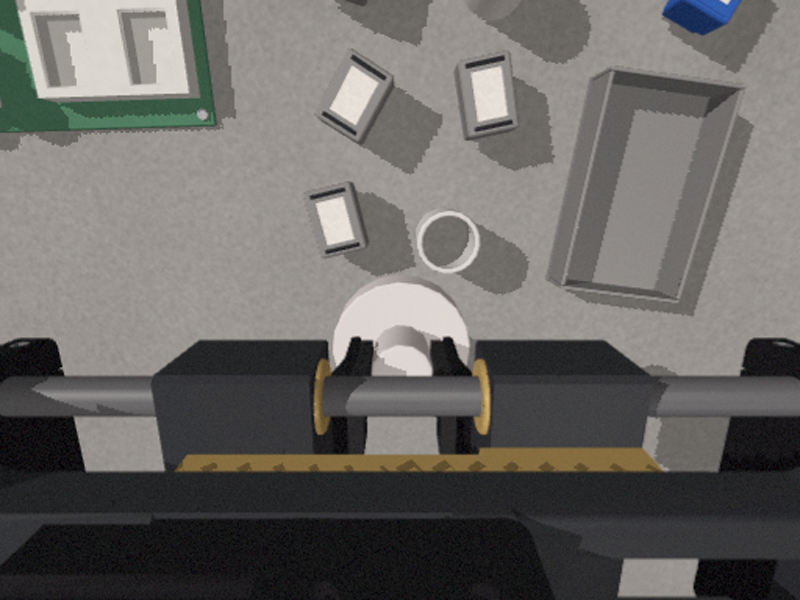

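The wrist view shows modules at (335,219), (355,95) and (488,95), a hood at (448,241), and bin rim corners (612,67), (745,88), (683,302) and (548,283).

```bash
python3 - <<'E'
from h import *
np.set_printoptions(precision=4,suppress=True)
k=1.5625
for z,ps in((.045,((612,67),(745,88),(683,302),(548,283))),(.046,((335,219),(328,192),(343,250),(355,95),(369,66),(342,126),(488,95),(485,61),(493,129))),(.06,((448,241),))):
    for u,v in ps: print(u,v,onz('w3',u/k,v/k,z))
E
```

```text
612 67 [ 0.5809 -0.3585  0.045 ]
745 88 [ 0.5795 -0.4774  0.045 ]
683 302 [ 0.3852 -0.4818  0.045 ]
548 283 [ 0.3869 -0.3454  0.045 ]
335 219 [ 0.4218 -0.1336  0.046 ]
328 192 [ 0.4455 -0.1251  0.046 ]
343 250 [ 0.3937 -0.1438  0.046 ]
355 95 [ 0.5304 -0.1415  0.046 ]
369 66 [ 0.5547 -0.1511  0.046 ]
342 126 [ 0.5038 -0.1326  0.046 ]
488 95 [ 0.5453 -0.2566  0.046 ]
485 61 [ 0.5712 -0.2492  0.046 ]
493 129 [ 0.5185 -0.266   0.046 ]
448 241 [ 0.4167 -0.2402  0.06  ]
```

```bash
python3 -m jog '0 10 -44 0 0;0 10 -44 -20 0;0 10 -44 -20 0;0 10 -44 -20 0;0 6 -41 -30 0'|tail -5; python3 -m jog '0 0 0 -40 0;0 0 0 -40 0;0 0 0 -40 0;0 0 0 -30 0;0 0 0 0 0'; python3 -m jog '0.5 0 0 0 0;0.5 0 0 0 0;0.5 0 0 0 0;0.5 0 0 30 0; 0.5 0 0 50 0';python3 -m jog '0.7 0 50 50 0;0.7 5 62 20 0;0.7 5 62 0 0;0.7 5 62 0 0;0.7 5 62 0 0'|head -4
```

```text
tcp_pos: [0.4399, -0.418, 0.2059]
ee_rot: [[0.992, 0.128, -0.0], [0.128, -0.992, -0.0], [-0.0, 0.0, -1.0]]
wrist_force: [0.5, 0.5, 0.1]
gripper_width: 0.266
gripper_force: 30.0
time_s: 7.22
tcp_pos: [0.437, -0.415, 0.0538]
ee_rot: [[0.992, 0.127, -0.007], [0.127, -0.992, 0.004], [-0.006, -0.005, -1.0]]
wrist_force: [0.0, -0.8, -0.6]
gripper_width: 0.266
gripper_force: 30.0
time_s: 7.85
tcp_pos: [0.4375, -0.416, 0.1373]
ee_rot: [[0.992, 0.126, -0.003], [0.126, -0.992, 0.002], [-0.003, -0.002, -1.0]]
wrist_force: [0.6, -1.2, -0.0]
gripper_width: 0.495
gripper_force: 0.0
time_s: 8.48
tcp_pos: [0.4583, -0.1253, 0.202]
ee_rot: [[0.992, 0.126, 0.003], [0.126, -0.992, 0.0], [0.003, 0.0, -1.0]]
wrist_force: [0.0, 1.2, 0.1]
```

```bash
python3 -m jog '0.7 18 46 0 0;0.7 18 46 0 0;0.7 18 46 0 0;0.7 18 46 0 0;0.7 18 46 0 0'|head -2; python3 -m jog '0.7 18 46 0 0;0.7 18 46 0 0;0.7 21 46 0 0;0.7 0 0 -10 0;0.7 0 0 0 0'|head -2; python3 - <<'E'
from h import *
s=r.sense();print(s['tcp_pos'],np.array([.606,.2455,.0875])-s['tcp_pos'])
E
```

```text
time_s: 9.1
tcp_pos: [0.5488, 0.1046, 0.2019]
time_s: 9.72
tcp_pos: [0.6043, 0.2403, 0.1898]
[0.6042706  0.2402872  0.18983555] [ 0.0017294   0.0052128  -0.10233555]
```

```bash
python3 -m jog '0.7 1 4 -30 0;0.7 0 0 -30 0;0.7 0 0 -25 0;0.7 0 0 -17 0;0.7 0 0 0 0'|head -2; python3 -m jog '0 0 0 0 0;0 0 0 0 0;0 0 0 0 0;0 0 0 0 0;0 0 0 20 0'; python3 -m jog '0 0 0 40 0;0 0 0 40 0;0 -5 -30 20 0;0 -10 -45 0 0;0 -10 -45 0 0'|tail -2;  python3 -m jog '0 -10 -50 0 0;0 -10 -50 0 0;0 -10 -50 0 0;0 -10 -50 0 0;0 -10 -50 0 0'|head -2; python3 -m jog '0 -5 -50 0 0;0 -5 -50 0 0;0 0 -50 0 0;0 0 -50 0 0;0 0 -40 0 0'|head -2; 
```

```text
time_s: 10.35
tcp_pos: [0.6057, 0.2437, 0.0882]
time_s: 10.98
tcp_pos: [0.6051, 0.2444, 0.1073]
ee_rot: [[0.992, 0.126, -0.004], [0.126, -0.992, -0.002], [-0.004, 0.002, -1.0]]
wrist_force: [-0.0, -0.9, 0.1]
gripper_width: 0.265
gripper_force: 30.0
gripper_width: 0.262
gripper_force: 30.0
time_s: 12.22
tcp_pos: [0.5307, -0.1265, 0.2091]
time_s: 12.85
tcp_pos: [0.5209, -0.367, 0.2087]
```

```bash
python3 -m jog '0 7 -49 0 0;0 0 0 -30 0;0 0 0 -40 0;0 0 0 -40 0;0 0 0 -40 0'|tail -5; python3 -m jog '0 0 0 0 0;0.5 0 0 0 0;0.5 0 0 0 0;0.5 0 0 20 0; 0.5 0 0 50 0';python3 -m jog '0.7 -20 0 50 0;0.7 -20 30 50 0;0.7 -30 30 20 0;0.7 -30 40 0 0;0.7 -30 50 0 0'|head -4;  python3 -m jog '0.9 0 0 0 0;0.9 0 0 0 0'|head -2; python3 - <<'E'
from h import *
d=cap('wrist','w4');cv2.imwrite('pics/w4b.png',cv2.resize(d['pixels'][:,:,::-1],(800,600),interpolation=cv2.INTER_CUBIC))
E
```

```text
tcp_pos: [0.5282, -0.4141, 0.0577]
ee_rot: [[0.992, 0.126, 0.0], [0.126, -0.992, -0.0], [0.0, 0.0, -1.0]]
wrist_force: [0.0, 0.2, -0.3]
gripper_width: 0.261
gripper_force: 30.0
time_s: 14.1
tcp_pos: [0.5273, -0.4134, 0.1287]
ee_rot: [[0.992, 0.126, -0.003], [0.126, -0.992, 0.002], [-0.003, -0.002, -1.0]]
wrist_force: [0.4, 0.0, -0.3]
gripper_width: 0.488
gripper_force: 0.0
time_s: 14.72
tcp_pos: [0.3978, -0.2634, 0.251]
ee_rot: [[0.992, 0.125, 0.005], [0.125, -0.992, -0.001], [0.004, 0.002, -1.0]]
wrist_force: [-0.3, 1.3, 0.2]
time_s: 14.98
tcp_pos: [0.399, -0.2642, 0.2508]
```

View pics/w4b.png

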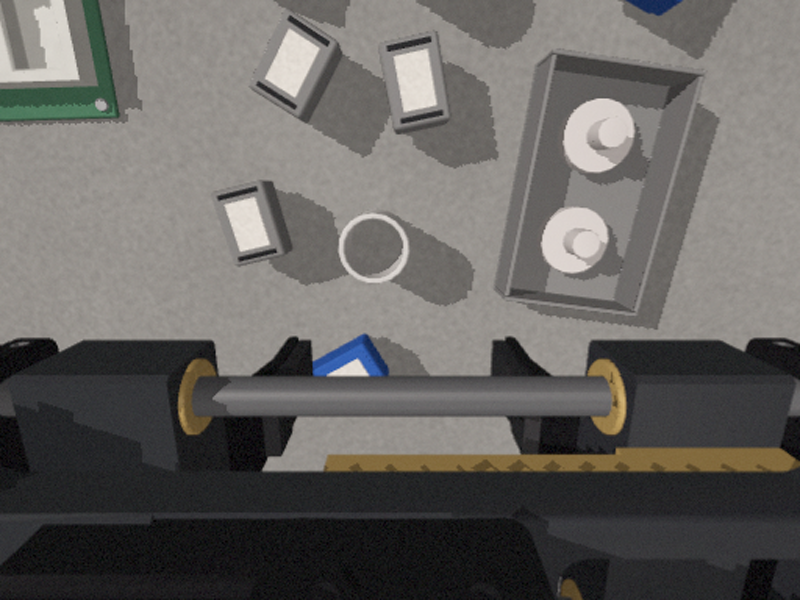

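Both caps are in the bin at (598,135) and (575,240). Hood0's rim centre is at (374,247).

```bash
python3 - <<'E'
from h import *
np.set_printoptions(precision=4,suppress=True)
k=1.5625
print(onz('w4',374/k,247/k,.06),tri(('w3',448/k,241/k),('w4',374/k,247/k),('scene0',256/k,283/k),('side0',377/k,411/k)),r.sense()['tcp_pos'])
for a,b in(((335,219),(249,221)),((355,95),(296,66)),((488,95),(415,81))):
    print(tri(('w3',a[0]/k,a[1]/k),('w4',b[0]/k,b[1]/k)),onz('w4',b[0]/k,b[1]/k,.046))
# module bar midpoints for yaw
for A,B in(((237,193),(259,255)),((308,31),(277,94)),((408,44),(422,117))):
    a,b=onz('w4',A[0]/k,A[1]/k,.046),onz('w4',B[0]/k,B[1]/k,.046);print((a+b)/2,np.degrees(np.arctan2(*(a-b)[1::-1])),np.linalg.norm(a-b))
E
```

```text
[ 0.4169 -0.2409  0.06  ] (array([ 0.4165, -0.2392,  0.0658]), array([0.0009, 0.0023, 0.0049, 0.0023])) [ 0.3992 -0.2646  0.2503]
(array([ 0.4216, -0.1326,  0.0391]), array([0.0005, 0.0005])) [ 0.4229 -0.1349  0.046 ]
(array([ 0.5642, -0.1277, -0.094 ]), array([0.0105, 0.0105])) [ 0.5444 -0.1658  0.046 ]
(array([ 0.5462, -0.2571,  0.0429]), array([0.0003, 0.0003])) [ 0.5459 -0.2571  0.046 ]
[ 0.4199 -0.1343  0.046 ] 22.33713345119226 0.052837683170401
[ 0.5461 -0.1629  0.046 ] -23.98278067714853 0.05061426273373939
[ 0.5457 -0.2572  0.046 ] 19.766650245874917 0.05227488348685567
```

Module B has been nudged (now about (0.545,-0.164)), so that knock has already happened. I'll grasp hood0.

```bash
python3 -m jog '0.95 9 12 -40 0;0.95 9 12 -40 0;0.95 0 0 -40 0;0.95 0 0 0 0;0.95 0 0 0 0'|head -2; python3 -m jog '0.95 0 0 -30 0;0.95 0 0 -25 0;0.95 0 0 -21 0;0.95 0 0 -20 0;0.95 0 0 0 0'; python3 -m jog '0 0 0 0 0;0 0 0 0 0;0 0 0 0 0;0 0 0 0 0;0 0 0 20 0'
```

```text
time_s: 15.65
tcp_pos: [0.4178, -0.2411, 0.1301]
time_s: 16.27
tcp_pos: [0.417, -0.2405, 0.0335]
ee_rot: [[0.992, 0.126, 0.001], [0.126, -0.992, -0.0], [0.001, 0.0, -1.0]]
wrist_force: [-1.0, -0.4, 0.7]
gripper_width: 0.948
gripper_force: 0.0
time_s: 16.9
tcp_pos: [0.415, -0.2397, 0.052]
ee_rot: [[0.992, 0.126, -0.004], [0.126, -0.992, 0.001], [-0.004, -0.001, -1.0]]
wrist_force: [-0.2, -0.0, -1.3]
gripper_width: 0.647
gripper_force: 30.0
```

```bash
python3 -m jog '0 0 0 40 0;0 0 0 40 0;0 9 31 40 0;0 9 46 0 0;0 9 46 0 0'|head -2; python3 -m jog '0 9 46 0 0;0 9 46 0 0;0 9 46 0 0;0 9 46 0 0;0 9 46 0 0'|head -2; python3 -m jog '0 9 46 0 0;0 9 46 0 0;0 9 30 0 0;0 0 0 0 0;0 0 0 0 0'; python3 - <<'E'
from h import *
s=r.sense();print(s['tcp_pos'],np.array([.507,.231,.070])-s['tcp_pos'])
d=cap('wrist','w5');cv2.imwrite('pics/w5b.png',cv2.resize(d['pixels'][:,:,::-1],(800,600),interpolation=cv2.INTER_CUBIC))
E
```

```text
time_s: 17.52
tcp_pos: [0.4433, -0.1159, 0.1734]
time_s: 18.15
tcp_pos: [0.4881, 0.1144, 0.1728]
time_s: 18.77
tcp_pos: [0.5146, 0.2343, 0.1723]
ee_rot: [[0.992, 0.126, -0.001], [0.126, -0.992, -0.001], [-0.002, 0.001, -1.0]]
wrist_force: [0.0, -0.8, -1.3]
gripper_width: 0.648
gripper_force: 30.0
[0.51462572 0.23431199 0.17233431] [-0.00762572 -0.00331199 -0.10233431]
```

View pics/w5b.png

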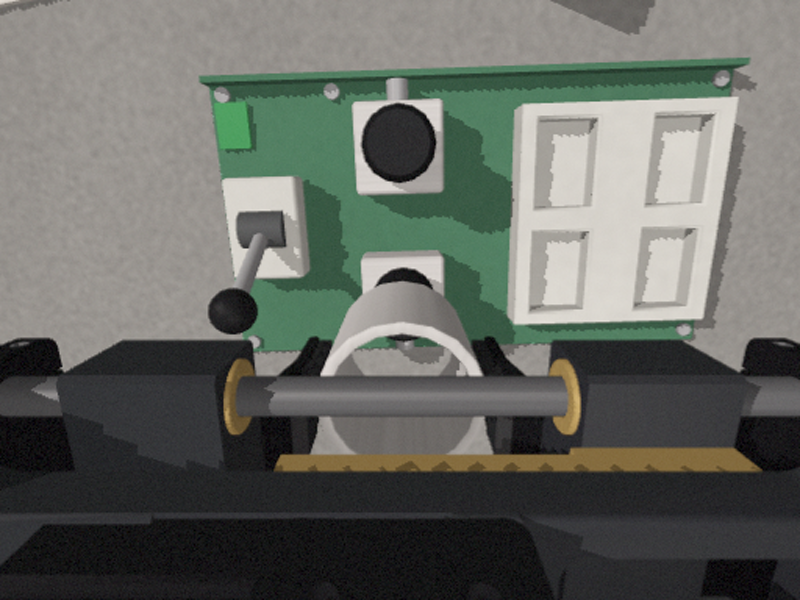

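The hood is held at (403,370) above barrel 0 and barrel 1 is bare at (399,142). I'll refit the chassis with this view too.

```bash
cat > fit2.py <<'E'
from fit import *
L5={(523,105):(.075,-.031,.028),(738,98):(.075,-.169,.028),(703,319):(-.075,-.169,.028),(516,323):(-.075,-.031,.028),(354,101):(.079,.079,.036),(442,99):(.079,.021,.036),(443,192):(.021,.021,.036),(357,194):(.021,.079,.036)}
def f5(p): return np.ravel([np.array(proj('w5',W(p,q)))*k-np.array(u) for u,q in L5.items()])
s=least_squares(f5,[.564,.188,.15]);print('w5',s.x,f5(s.x).reshape(-1,2))
s=least_squares(lambda p:np.r_[f(p),f5(p)],[.564,.188,.15],loss='soft_l1');p=s.x;print(p,np.degrees(p[2]))
for n,q in dict(s0=(-.037,-.138,.028),s1=(-.037,-.062,.028),s2=(.037,-.138,.028),s3=(.037,-.062,.028),c0=(-.05,.05,.1),c1=(.05,.05,.1),sw=(0,.145,.028)).items(): print(n,W(p,q))
E
python3 fit2.py
```

```text
w5 [0.5639 0.1891 0.1584] [[ 0.4835 -0.8838]
 [ 0.6251 -0.9914]
 [-0.5296  0.1583]
 [-1.6767  1.5511]
 [-2.4712 -0.3827]
 [ 2.0968 -1.3803]
 [ 1.4108  1.0217]
 [-0.1772  1.7262]]
[0.5637 0.1894 0.1566] 8.972650365733035
s0 [0.5487 0.0473 0.028 ]
s1 [0.5368 0.1224 0.028 ]
s2 [0.6218 0.0589 0.028 ]
s3 [0.6099 0.134  0.028 ]
c0 [0.5065 0.231  0.1   ]
c1 [0.6053 0.2466 0.1   ]
sw [0.5411 0.3326 0.028 ]
```

```bash
python3 -m jog '0 -8 -3.5 -20 0;0 0 0 -25 0;0 0 0 -15 0;0 0 0 -10 0;0 0 0 -10 0'; python3 -m jog '0 0 0 -10 0;0 0 0 -8 0;0 0 0 -4 0;0 0 0 -1 0;0 0 0 0 0'
```

```text
time_s: 19.45
tcp_pos: [0.5077, 0.2315, 0.0929]
ee_rot: [[0.992, 0.126, 0.001], [0.126, -0.992, 0.001], [0.001, -0.0, -1.0]]
wrist_force: [0.0, -0.4, -0.2]
gripper_width: 0.644
gripper_force: 30.0
time_s: 20.08
tcp_pos: [0.5075, 0.2316, 0.0701]
ee_rot: [[0.992, 0.127, 0.0], [0.127, -0.992, 0.0], [0.0, -0.0, -1.0]]
wrist_force: [0.7, 0.6, 0.6]
gripper_width: 0.646
gripper_force: 30.0
```

```bash
python3 -m jog '0 0 0 -1 0;0 0 0 -1 0;0 0 0 0 0;0 0 0 0 0'; python3 -m jog '0.95 0 0 0 0;0.95 0 0 0 0;0.95 0 0 0 0;0.95 0 0 0 0;0.95 0 0 20 0'; python3 -m jog '0.95 0 0 50 0;0.95 0 -30 60 0;0.95 0 -62 40 0;0.95 0 -62 0 0;0.95 0 -62 0 0'
```

```text
time_s: 20.58
tcp_pos: [0.5076, 0.2317, 0.0695]
ee_rot: [[0.992, 0.127, 0.001], [0.127, -0.992, 0.001], [0.001, -0.0, -1.0]]
wrist_force: [-3.8, -1.1, 6.9]
gripper_width: 0.647
gripper_force: 30.0
time_s: 21.2
tcp_pos: [0.5062, 0.2306, 0.0865]
ee_rot: [[0.992, 0.126, -0.003], [0.126, -0.992, -0.003], [-0.004, 0.002, -1.0]]
wrist_force: [-0.4, 0.9, 0.7]
gripper_width: 0.949
gripper_force: 0.0
time_s: 21.82
tcp_pos: [0.5072, 0.0255, 0.2284]
ee_rot: [[0.992, 0.127, 0.002], [0.127, -0.992, 0.001], [0.002, -0.0, -1.0]]
wrist_force: [1.0, -1.2, -0.3]
gripper_width: 0.946
gripper_force: 0.0
```

```bash
python3 -m jog '0.95 8 -43 5 0;0.95 8 -43 5 0;0.95 8 -43 5 0;0.95 8 -43 5 0;0.95 8 -43 5 0'|head -2; python3 -m jog '0.95 0 0 0 0;0.95 0 0 0 0'|head -2; python3 - <<'E'
from h import *
d=cap('wrist','w6');cv2.imwrite('pics/w6b.png',cv2.resize(d['pixels'][:,:,::-1],(800,600),interpolation=cv2.INTER_CUBIC))
E
```

```text
time_s: 22.45
tcp_pos: [0.5473, -0.1895, 0.2527]
time_s: 22.7
tcp_pos: [0.5469, -0.1878, 0.2522]
```

View pics/w6b.png

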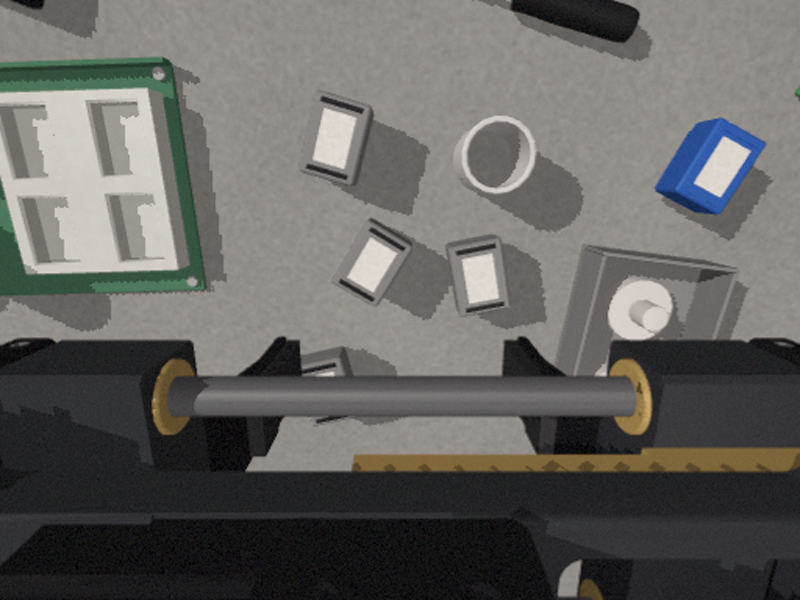

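Hood1's rim is at (498,154). Module D's bars are at (342,103)/(327,171), B's at (389,234)/(357,294) and C's at (475,245)/(483,307).

```bash
python3 - <<'E'
from h import *
np.set_printoptions(precision=4,suppress=True)
k=1.5625
print(onz('w6',498/k,154/k,.06),tri(('w6',498/k,154/k),('scene0',271/k,377/k),('side0',490/k,385/k)),r.sense()['tcp_pos'])
for A,B in(((342,103),(327,171)),((389,234),(357,294)),((475,245),(483,307))):
    a,b=onz('w6',A[0]/k,A[1]/k,.046),onz('w6',B[0]/k,B[1]/k,.046);print((a+b)/2,np.degrees(np.arctan2(*(a-b)[1::-1])),np.linalg.norm(a-b))
E
```

```text
[ 0.6473 -0.2509  0.06  ] (array([ 0.6442, -0.2495,  0.0653]), array([0.0027, 0.0044, 0.0033])) [ 0.5469 -0.1874  0.2523]
[ 0.6441 -0.1225  0.046 ] -8.06332060978459 0.052656769057739125
[ 0.5463 -0.1641  0.046 ] -21.165619386430016 0.059333098589570095
[ 0.5476 -0.2563  0.046 ] 17.204948938877333 0.05550241840768175
```

```bash
python3 -m jog '0.95 33 -21 -20 0;0.95 33 -21 -40 0;0.95 34 -21 -40 0;0.95 0 0 -20 0;0.95 0 0 0 0'|head -2; python3 -m jog '0.95 0 0 -30 0;0.95 0 0 -25 0;0.95 0 0 -25 0;0.95 0 0 -18 0;0.95 0 0 0 0'|head -2; python3 -m jog '0 0 0 0 0;0 0 0 0 0;0 0 0 0 0;0 0 0 0 0;0 0 0 20 0';  python3 -m jog '0 0 0 40 0;0 0 0 40 0;0 -2 31 40 0;0 -4 46 0 0;0 -4 46 0 0'|head -2; python3 -m jog '0 -4 46 0 0;0 -4 46 0 0;0 -4 46 0 0;0 -4 46 0 0;0 -4 46 0 0'|head -2; python3 -m jog '0 -4 46 0 0;0 -4 46 0 0;0 -4 46 0 0;0 0 0 0 0;0 0 0 0 0'
```

```text
time_s: 23.38
tcp_pos: [0.6462, -0.2496, 0.1299]
time_s: 24.0
tcp_pos: [0.6469, -0.2503, 0.0344]
time_s: 24.62
tcp_pos: [0.6456, -0.2507, 0.0532]
ee_rot: [[0.992, 0.126, -0.005], [0.126, -0.992, 0.001], [-0.005, -0.002, -1.0]]
wrist_force: [-0.2, -0.3, -0.2]
gripper_width: 0.665
gripper_force: 30.0
time_s: 25.25
tcp_pos: [0.6372, -0.1271, 0.1766]
time_s: 25.88
tcp_pos: [0.6171, 0.1034, 0.176]
time_s: 26.5
tcp_pos: [0.6051, 0.2398, 0.1752]
ee_rot: [[0.992, 0.127, 0.0], [0.127, -0.992, -0.0], [0.0, 0.0, -1.0]]
wrist_force: [0.2, -0.5, -1.2]
gripper_width: 0.66
gripper_force: 30.0
```

```bash
python3 -m jog '0 0 7 -20 0;0 0 0 -25 0;0 0 0 -15 0;0 0 0 -10 0;0 0 0 -10 0'|tail -4; python3 -m jog '0 0 0 -10 0;0 0 0 -8 0;0 0 0 -6 0;0 0 0 -1.5 0;0 0 0 -1 0'; python3 -m jog '0 0 0 -1 0;0 0 0 0 0;0 0 0 0 0'|head -6
```

```text
ee_rot: [[0.992, 0.126, 0.001], [0.126, -0.992, 0.001], [0.001, -0.0, -1.0]]
wrist_force: [-0.3, 0.4, -0.6]
gripper_width: 0.659
gripper_force: 30.0
time_s: 27.75
tcp_pos: [0.6053, 0.247, 0.0713]
ee_rot: [[0.992, 0.128, 0.001], [0.128, -0.992, -0.001], [0.001, 0.001, -1.0]]
wrist_force: [-6.8, -2.2, 14.7]
gripper_width: 0.66
gripper_force: 30.0
time_s: 28.12
tcp_pos: [0.6053, 0.247, 0.0713]
ee_rot: [[0.992, 0.128, 0.001], [0.128, -0.992, -0.0], [0.001, 0.0, -1.0]]
wrist_force: [-8.2, -2.0, 15.7]
gripper_width: 0.661
gripper_force: 30.0
```

```bash
python3 -m jog '0.95 0 0 0 0;0.95 0 0 0 0;0.95 0 0 0 0;0.95 0 0 0 0;0.95 0 0 20 0'|head -2; python3 -m jog '0.95 0 0 50 0;0.95 -30 0 60 0;0.95 -40 0 0 0;0.95 -40 0 0 0;0.95 0 0 0 0'|head -2; python3 -m jog '0.95 0 0 0 0;0.95 0 0 0 0' |head -2; python3 - <<'E'
from h import *
d=cap('wrist','w7');e=cap('side','s7');a=cv2.resize(d['pixels'][:,:,::-1],(400,300));b=cv2.resize(e['pixels'][130:220,180:300,::-1],(400,300),interpolation=cv2.INTER_CUBIC)
cv2.imwrite('pics/w7b.png',np.hstack([a,b]))
E
```

```text
time_s: 28.75
tcp_pos: [0.6041, 0.2462, 0.0851]
time_s: 29.38
tcp_pos: [0.4953, 0.2467, 0.1936]
time_s: 29.62
tcp_pos: [0.4982, 0.2471, 0.1928]
```

View pics/w7b.png

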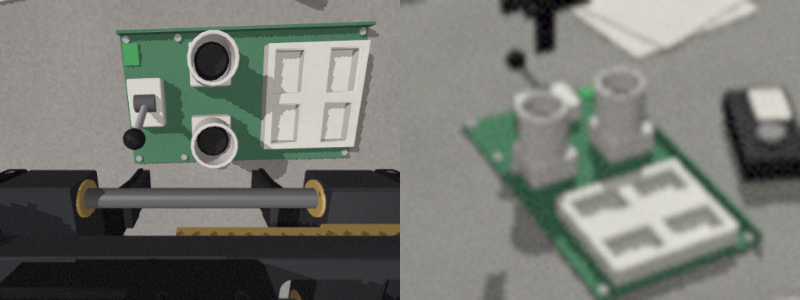

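Both hoods sit flush on their cameras, rims level in the side crop at (543,105) and (620,85). The modules come next. I'll write a label detector to get their centres and yaws.

```bash
cat > lab.py <<'E'
from h import *
np.set_printoptions(precision=4,suppress=True)
def labels(fn,z=.046):
    im=cv2.imread('pics/'+fn+'.png');g=im.min(2);th=(g>185).astype(np.uint8)
    for c in cv2.findContours(th,cv2.RETR_EXTERNAL,cv2.CHAIN_APPROX_NONE)[0]:
        if cv2.contourArea(c)<120: continue
        W=np.array([onz(fn,u,v,z)[:2] for u,v in c[:,0]],np.float32)*1000
        (x,y),(w,h),a=cv2.minAreaRect(W)
        if w<h: w,h,a=h,w,a+90
        a=(a+90)%180-90
        if 18<h<40 and 25<w<60: print(fn,c[:,0].mean(0),'xy',round(x,1),round(y,1),'size',round(w,1),round(h,1),'yaw',round(a,1))
if __name__=='__main__':
    import sys
    for f in sys.argv[1:]: labels(f)
E
python3 lab.py w3 w4 w6
```

```text
w3 [259.05   230.4375] xy 290.1 -218.8 size 57.3 28.0 yaw 68.9
w3 [214.0706 140.8588] xy 420.2 -133.4 size 40.0 25.8 yaw 20.9
w3 [312.8854  59.8854] xy 546.4 -257.0 size 39.7 25.8 yaw 18.7
w3 [225.8824  60.6588] xy 530.1 -139.8 size 39.8 25.9 yaw -23.7
w4 [157.7979 143.0638] xy 420.1 -133.2 size 39.7 25.7 yaw 20.6
w4 [265.2593  51.0833] xy 546.3 -256.8 size 39.6 25.9 yaw 18.7
w4 [186.5204  40.    ] xy 546.2 -162.0 size 39.7 25.5 yaw -23.9
w6 [307.1099 177.7692] xy 546.3 -257.2 size 39.4 25.7 yaw 18.9
w6 [237.625  169.0875] xy 546.0 -162.7 size 39.6 25.6 yaw -24.0
w6 [461.7778 106.4889] xy 662.0 -434.4 size 39.4 26.0 yaw -18.6
w6 [213.3762  88.2079] xy 643.6 -121.9 size 39.9 25.4 yaw -8.7
```

```bash
python3 -m jog '0.75 20 -50 0 0;0.75 20 -50 0 -3;0.75 20 -50 0 -3;0.75 20 -50 0 -3;0.75 20 -50 0 -3'|head -2; python3 -m jog '0.75 10 -50 0 -3;0.75 0 -50 0 0;0.75 0 -20 0 0;0.75 0 0 0 0;0.75 0 0 0 0'|head -3; python3 - <<'E'
from h import *
import lab
cap('wrist','w8');lab.labels('w8');print(r.sense()['tcp_pos'])
E
```

```text
time_s: 30.35
tcp_pos: [0.5983, -0.005, 0.1927]
time_s: 30.98
tcp_pos: [0.6075, -0.1222, 0.1929]
ee_rot: [[0.991, -0.134, -0.0], [-0.134, -0.991, 0.0], [-0.0, -0.0, -1.0]]
w8 [296.7423 225.4639] xy 546.3 -162.9 size 39.4 25.9 yaw -23.4
w8 [373.3467 207.72  ] xy 556.1 -254.2 size 26.0 19.0 yaw -72.0
w8 [493.1471 196.4118] xy 553.8 -388.7 size 44.7 26.2 yaw -69.1
w8 [251.313  149.2522] xy 643.8 -122.3 size 39.5 25.4 yaw -8.5
[ 0.6075 -0.1219  0.193 ]
```

The label fits agree within a millimetre. Module D is the grey one at (643.8,-122.3) mm, yaw -8.6. I'll grasp it.

```bash
python3 -m jog '0.75 18 0 -20 -1;0.75 18 0 -30 0;0.75 0 0 -30 0;0.75 0 0 0 0;0.75 0 0 0 0'|head -3; python3 -m jog '0.75 0 0 -30 0;0.75 0 0 -25 0;0.75 0 0 -18 0;0.75 0 0 -10 0;0.75 0 0 0 0';
```

```text
time_s: 31.65
tcp_pos: [0.6443, -0.1223, 0.1145]
ee_rot: [[0.989, -0.15, 0.002], [-0.15, -0.989, -0.001], [0.002, 0.0, -1.0]]
time_s: 32.28
tcp_pos: [0.6434, -0.123, 0.0301]
ee_rot: [[0.988, -0.152, -0.0], [-0.152, -0.988, -0.0], [-0.0, 0.0, -1.0]]
wrist_force: [-1.3, -0.4, 0.3]
gripper_width: 0.748
gripper_force: 0.0
```

```bash
python3 -m jog '0 0 0 0 0;0 0 0 0 0;0 0 0 0 0;0 0 0 0 0;0 0 0 20 0'|tail -2; python3 -m jog '0 0 0 40 0;0 -6 40 40 4;0 -6 47 0 4;0 -6 47 0 5;0 -4 47 0 4.7'|tail -4; python3 -m jog '0 0 0 0 0;0 0 0 0 0;0 0 0 0 0'; python3 - <<'E'
from h import *
s=r.sense();print(np.array([.6218,.0589,.044])-s['tcp_pos'],np.degrees(np.arctan2(s['ee_rot'][1][0],s['ee_rot'][0][0])))
c=cap('wrist','w9');d=cap('scene','s9');cv2.imwrite('pics/w9b.png',np.hstack([cv2.resize(c['pixels'][:,:,::-1],(400,300)),cv2.resize(d['pixels'][140:260,200:360,::-1],(400,300),interpolation=cv2.INTER_CUBIC)]))
E
```

```text
gripper_width: 0.522
gripper_force: 30.0
ee_rot: [[0.987, 0.158, -0.001], [0.158, -0.987, -0.0], [-0.001, -0.0, -1.0]]
wrist_force: [-0.5, 0.1, -0.8]
gripper_width: 0.521
gripper_force: 30.0
time_s: 33.9
tcp_pos: [0.6212, 0.0568, 0.1297]
ee_rot: [[0.988, 0.154, -0.001], [0.154, -0.988, -0.0], [-0.001, 0.0, -1.0]]
wrist_force: [-0.3, -0.5, -0.6]
gripper_width: 0.528
gripper_force: 30.0
[ 0.00064556  0.00212334 -0.08569732] 8.861692073169905
```

View pics/w9b.png

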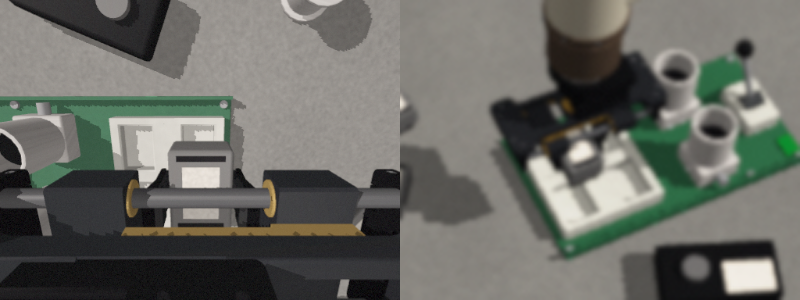

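Module D hangs level over the far socket (wrist at left, (200,190)). I'll lower it in.

```bash
python3 -m jog '0 0.5 2 -25 0;0 0 0 -25 0;0 0 0 -13 0;0 0 0 0 0;0 0 0 -4 0'; python3 -m jog '0 0 0 -4 0;0 0 0 -4 0;0 0 0 -4 0;0 0 0 -3 0;0 0 0 -2 0'
```

```text
time_s: 34.62
tcp_pos: [0.623, 0.06, 0.0643]
ee_rot: [[0.988, 0.156, 0.003], [0.156, -0.988, 0.001], [0.003, -0.0, -1.0]]
wrist_force: [-0.3, 0.4, -1.3]
gripper_width: 0.526
gripper_force: 30.0
time_s: 35.25
tcp_pos: [0.6218, 0.06, 0.0458]
ee_rot: [[0.988, 0.156, -0.0], [0.156, -0.988, -0.0], [-0.0, 0.0, -1.0]]
wrist_force: [-0.5, -0.6, -1.9]
gripper_width: 0.526
gripper_force: 30.0
```

It's sliding in without force (bottom at about 16 mm). I'll push the last bit home.

```bash
python3 -m jog '0 0 0 -1 0;0 0 0 -1 0;0 0 0 -1 0;0 0 0 0 0;0 0 0 0 0'; python3 -m jog '0.72 0 0 0 0;0.72 0 0 0 0;0.72 0 0 0 0;0.72 0 0 20 0;0.72 0 0 40 0'|head -2; python3 -m jog '0.75 -12 -40 40 -4;0.75 -17 -45 0 -4;0.75 -17 -45 0 -5;0.75 -17 -45 0 -5;0.75 -17 -40 0 -5'|head -2; python3 -m jog '0.75 -17 0 0 -5;0.75 -5 0 0 -5;0.75 0 0 0 0;0.75 0 0 0 0' |head -3; python3 - <<'E'
from h import *
import lab
cap('wrist','w10');lab.labels('w10');print('top');lab.labels('w10',.06);print(r.sense()['tcp_pos'])
E
```

```text
time_s: 35.88
tcp_pos: [0.6218, 0.0599, 0.0448]
ee_rot: [[0.988, 0.156, 0.001], [0.156, -0.988, -0.0], [0.0, 0.0, -1.0]]
wrist_force: [-4.6, 0.8, 7.2]
gripper_width: 0.526
gripper_force: 30.0
time_s: 36.5
tcp_pos: [0.6205, 0.0596, 0.1015]
time_s: 37.12
tcp_pos: [0.5412, -0.1565, 0.1431]
time_s: 37.62
tcp_pos: [0.5202, -0.155, 0.1431]
ee_rot: [[0.914, -0.406, 0.0], [-0.406, -0.914, -0.0], [0.0, -0.0, -1.0]]
w10 [275.     282.5465] xy 420.4 -133.3 size 39.2 26.0 yaw 20.9
w10 [251.6148 165.3481] xy 546.2 -162.3 size 38.5 25.6 yaw -23.8
w10 [348.4464 122.875 ] xy 546.3 -257.4 size 40.2 26.1 yaw 19.0
w10 [496.4114  68.8857] xy 537.2 -384.0 size 52.8 29.7 yaw -10.2
top
w10 [275.     282.5465] xy 429.5 -136.1 size 37.0 24.6 yaw 20.9
w10 [251.6148 165.3481] xy 548.3 -163.5 size 36.4 24.1 yaw -23.8
w10 [348.4464 122.875 ] xy 548.4 -253.3 size 37.9 24.7 yaw 19.0
w10 [496.4114  68.8857] xy 539.8 -372.8 size 49.9 28.1 yaw -10.2
[ 0.5203 -0.1549  0.143 ]
```

```bash
python3 -m jog '0.75 13 -4 -20 0;0.75 13 -3.5 -25 0;0.75 0 0 -20 0;0.75 0 0 0 0;0.75 0 0 0 0'|head -3; python3 -m jog '0.75 0 0 -20 0;0.75 0 0 -18 0;0.75 0 0 -10 0;0.75 0 0 0 0;0 0 0 0 0'|head -3;  python3 -m jog '0 0 0 0 0;0 0 0 0 0;0 0 0 0 0;0 0 0 0 0;0 0 0 0 0'
```

```text
time_s: 38.3
tcp_pos: [0.5466, -0.1625, 0.0788]
ee_rot: [[0.914, -0.406, 0.001], [-0.406, -0.914, -0.0], [0.001, -0.0, -1.0]]
time_s: 38.92
tcp_pos: [0.5466, -0.1626, 0.031]
ee_rot: [[0.913, -0.407, 0.002], [-0.407, -0.913, -0.0], [0.002, -0.0, -1.0]]
time_s: 39.55
tcp_pos: [0.5464, -0.1625, 0.0307]
ee_rot: [[0.913, -0.407, 0.001], [-0.407, -0.913, -0.0], [0.001, -0.0, -1.0]]
wrist_force: [0.3, 1.9, 6.4]
gripper_width: 0.53
gripper_force: 30.0
```

```bash
python3 -m jog '0 0 0 20 0;0 0 0 40 0;0 0 40 40 6;0 0 45 0 6;0 0 45 0 7'|tail -4; python3 -m jog '0 1 45 0 7;0 1 35 0 7;0 0 0 0 0;0 0 0 0 0;0 0 0 0 0'; python3 - <<'E'
from h import *
s=r.sense();print(np.array([.5487,.0473,.0445])-s['tcp_pos'],np.degrees(np.arctan2(s['ee_rot'][1][0],s['ee_rot'][0][0])))
E
```

```text
ee_rot: [[0.996, -0.085, -0.002], [-0.085, -0.996, 0.0], [-0.002, -0.0, -1.0]]
wrist_force: [0.7, 0.3, -3.0]
gripper_width: 0.525
gripper_force: 30.0
time_s: 40.8
tcp_pos: [0.5473, 0.0464, 0.1295]
ee_rot: [[0.988, 0.154, -0.001], [0.154, -0.988, -0.0], [-0.001, 0.0, -1.0]]
wrist_force: [-0.1, -0.8, -2.1]
gripper_width: 0.527
gripper_force: 30.0
[ 0.00136681  0.00091773 -0.08502398] 8.854159587186773
```

```bash
python3 -m jog '0 1 1 -25 0;0 0 0 -25 0;0 0 0 -13 0;0 0 0 0 0;0 0 0 -4 0'|head -2; python3 -m jog '0 0 0 -4 0;0 0 0 -4 0;0 0 0 -4 0;0 0 0 -3 0;0 0 0 -2 0'; python3 -m jog '0 0 0 -1 0;0 0 0 -1 0;0 0 0 -1 0;0 0 0 0 0;0 0 0 0 0'
```

```text
time_s: 41.42
tcp_pos: [0.5499, 0.0485, 0.0641]
time_s: 42.05
tcp_pos: [0.5488, 0.0485, 0.0458]
ee_rot: [[0.988, 0.156, -0.0], [0.156, -0.988, -0.0], [-0.0, 0.0, -1.0]]
wrist_force: [-0.3, -0.5, -2.2]
gripper_width: 0.526
gripper_force: 30.0
time_s: 42.68
tcp_pos: [0.5489, 0.0485, 0.0447]
ee_rot: [[0.988, 0.156, 0.001], [0.156, -0.988, -0.0], [0.001, 0.0, -1.0]]
wrist_force: [-3.9, 0.7, 7.6]
gripper_width: 0.527
gripper_force: 30.0
```

```bash
python3 -m jog '0.72 0 0 0 0;0.72 0 0 0 0;0.72 0 0 0 0;0.72 0 0 20 0;0.72 0 0 40 0'|head -2; python3 -m jog '0.75 -4 -40 40 2;0.75 -4 -50 0 2;0.75 -4 -50 0 2;0.75 -4 -50 0 2;0.75 -4 -50 0 2'|head -2; python3 -m jog '0.75 -4 -50 0 0;0.75 -4 -15 0 0;0.75 0 0 0 0;0.75 0 0 0 0' |head -3; python3 - <<'E'
from h import *
import lab
cap('wrist','w11');lab.labels('w11');print(r.sense()['tcp_pos'])
E
```

```text
time_s: 43.3
tcp_pos: [0.5476, 0.048, 0.1019]
time_s: 43.92
tcp_pos: [0.5287, -0.1931, 0.143]
time_s: 44.42
tcp_pos: [0.521, -0.2555, 0.143]
ee_rot: [[0.945, 0.326, -0.0], [0.326, -0.945, 0.0], [0.0, -0.0, -1.0]]
w11 [266.3556 168.3481] xy 546.2 -257.2 size 38.8 25.6 yaw 19.1
w11 [497.0351 111.5088] xy 661.8 -434.2 size 39.5 26.0 yaw -19.2
[ 0.5211 -0.2553  0.1431]
```

```bash
python3 -m jog '0.75 13 -1 -20 0;0.75 12.5 -1 -25 0;0.75 0 0 -20 0;0.75 0 0 0 0;0.75 0 0 0 0'|head -3; python3 -m jog '0.75 0 0 -20 0;0.75 0 0 -18 0;0.75 0 0 -10 0;0.75 0 0 0 0;0 0 0 0 0'|head -3;  python3 -m jog '0 0 0 0 0;0 0 0 0 0;0 0 0 0 0;0 0 0 0 0;0 0 0 0 0'
```

```text
time_s: 45.1
tcp_pos: [0.5472, -0.258, 0.079]
ee_rot: [[0.945, 0.326, 0.001], [0.326, -0.945, -0.001], [0.001, 0.001, -1.0]]
time_s: 45.72
tcp_pos: [0.5471, -0.2587, 0.031]
ee_rot: [[0.946, 0.325, 0.002], [0.325, -0.946, -0.001], [0.001, 0.001, -1.0]]
time_s: 46.35
tcp_pos: [0.5464, -0.2584, 0.0306]
ee_rot: [[0.946, 0.325, 0.0], [0.325, -0.946, 0.0], [0.0, 0.0, -1.0]]
wrist_force: [-1.8, 2.5, 4.7]
gripper_width: 0.526
gripper_force: 30.0
```

```bash
python3 -m jog '0 0 0 20 0;0 0 0 45 0;0 7 40 45 -2;0 8 45 0 -2;0 8 45 0 -2'|tail -2; python3 -m jog '0 8 45 0 -2;0 8 45 0 -2;0 8 45 0 0;0 8 45 0 0;0 8 45 0 0'|tail -2; python3 -m jog '0 7 36 0 0;0 0 0 0 0;0 0 0 0 0;0 0 0 0 0'; python3 - <<'E'
from h import *
s=r.sense();print(np.array([.6099,.1345,.0445])-s['tcp_pos'],np.degrees(np.arctan2(s['ee_rot'][1][0],s['ee_rot'][0][0])))
E
```

```text
gripper_width: 0.526
gripper_force: 30.0
gripper_width: 0.525
gripper_force: 30.0
time_s: 48.1
tcp_pos: [0.616, 0.1312, 0.1396]
ee_rot: [[0.988, 0.154, -0.001], [0.154, -0.988, -0.0], [-0.001, 0.0, -1.0]]
wrist_force: [0.4, -0.9, -2.3]
gripper_width: 0.526
gripper_force: 30.0
[-0.006073    0.00326006 -0.09514171] 8.886125721536002
```

```bash
python3 -m jog '0 -6.5 3.5 -25 0;0 0 0 -25 0;0 0 0 -23 0;0 0 0 0 0;0 0 0 -4 0'|head -2; python3 -m jog '0 0 0 -4 0;0 0 0 -4 0;0 0 0 -4 0;0 0 0 -3 0;0 0 0 -2 0'; python3 -m jog '0 0 0 -1 0;0 0 0 -1 0;0 0 0 -1 0;0 0 0 0 0;0 0 0 0 0'
```

```text
time_s: 48.72
tcp_pos: [0.611, 0.1357, 0.0643]
time_s: 49.35
tcp_pos: [0.6098, 0.136, 0.0458]
ee_rot: [[0.988, 0.156, -0.0], [0.156, -0.988, -0.0], [-0.0, 0.0, -1.0]]
wrist_force: [1.0, -0.4, -1.9]
gripper_width: 0.53
gripper_force: 30.0
time_s: 49.98
tcp_pos: [0.6099, 0.136, 0.0446]
ee_rot: [[0.988, 0.156, 0.001], [0.156, -0.988, 0.0], [0.001, 0.0, -1.0]]
wrist_force: [-3.7, -0.1, 5.6]
gripper_width: 0.523
gripper_force: 30.0
```

Home. Next is module A at (420.3,-133.3), yaw 20.9.

```bash
python3 -m jog '0.72 0 0 0 0;0.72 0 0 0 0;0.72 0 0 0 0;0.72 0 0 20 0;0.72 0 0 40 0'|head -2; python3 -m jog '0.75 -30 -30 40 2;0.75 -36 -40 0 2;0.75 -36 -40 0 2;0.75 -36 -40 0 2;0.75 -36 -40 0 2'|head -2; python3 -m jog '0.75 -36 -40 0 2;0.75 -5 -38 0 0;0.75 0 0 0 0;0.75 0 0 0 0' |head -3; python3 - <<'E'
from h import *
import lab
cap('wrist','w12');lab.labels('w12');print(r.sense()['tcp_pos'])
E
```

```text
time_s: 50.6
tcp_pos: [0.6086, 0.1354, 0.1015]
time_s: 51.22
tcp_pos: [0.4347, -0.0552, 0.1432]
time_s: 51.72
tcp_pos: [0.3951, -0.132, 0.1431]
ee_rot: [[0.934, 0.357, 0.0], [0.357, -0.934, 0.0], [0.0, 0.0, -1.0]]
w12 [267.2    168.3481] xy 420.6 -133.4 size 38.8 25.0 yaw 20.9
[ 0.3952 -0.1316  0.1431]
```

```bash
python3 -m jog '0.75 13 -1 -20 0;0.75 12 0 -25 0;0.75 0 0 -20 0;0.75 0 0 0 0;0.75 0 0 0 0'|head -3; python3 -m jog '0.75 0 0 -20 0;0.75 0 0 -18 0;0.75 0 0 -10 0;0.75 0 0 0 0;0 0 0 0 0'|head -3;  python3 -m jog '0 0 0 0 0;0 0 0 0 0;0 0 0 0 0;0 0 0 0 0;0 0 0 0 0'
```

```text
time_s: 52.4
tcp_pos: [0.4206, -0.1325, 0.0786]
ee_rot: [[0.933, 0.359, 0.001], [0.359, -0.933, -0.0], [0.001, 0.001, -1.0]]
time_s: 53.02
tcp_pos: [0.4205, -0.133, 0.0308]
ee_rot: [[0.934, 0.358, 0.002], [0.358, -0.934, -0.0], [0.002, 0.001, -1.0]]
time_s: 53.65
tcp_pos: [0.4202, -0.133, 0.0305]
ee_rot: [[0.934, 0.358, 0.001], [0.358, -0.934, -0.0], [0.001, 0.0, -1.0]]
wrist_force: [-1.2, 1.2, 6.1]
gripper_width: 0.528
gripper_force: 30.0
```

```bash
python3 -m jog '0 0 0 20 0;0 0 0 45 0;0 16 36 45 -2;0 20 44 0 -3;0 20 44 0 -3'|tail -2; python3 -m jog '0 20 44 0 -2;0 20 44 0 -2;0 20 43 0 0;0 0 0 0 0;0 0 0 0 0'|tail -2; python3 -m jog '0 0 0 0 0'; python3 - <<'E'
from h import *
s=r.sense();print(np.array([.5368,.1230,.0445])-s['tcp_pos'],np.degrees(np.arctan2(s['ee_rot'][1][0],s['ee_rot'][0][0])))
E
```

```text
gripper_width: 0.527
gripper_force: 30.0
gripper_width: 0.531
gripper_force: 30.0
time_s: 55.02
tcp_pos: [0.535, 0.1208, 0.1397]
ee_rot: [[0.988, 0.155, -0.001], [0.155, -0.988, -0.0], [-0.001, 0.0, -1.0]]
wrist_force: [0.1, -0.1, -2.2]
gripper_width: 0.524
gripper_force: 30.0
[ 0.00176865  0.00216903 -0.0952266 ] 8.899180472733379
```

```bash
python3 -m jog '0 1.5 2 -25 0;0 0 0 -25 0;0 0 0 -23 0;0 0 0 0 0;0 0 0 -4 0'|head -2; python3 -m jog '0 0 0 -4 0;0 0 0 -4 0;0 0 0 -4 0;0 0 0 -3 0;0 0 0 -2 0'; python3 -m jog '0 0 0 -1 0;0 0 0 -1 0;0 0 0 -1 0;0 0 0 0 0;0 0 0 0 0'
```

```text
time_s: 55.65
tcp_pos: [0.5382, 0.1238, 0.0642]
time_s: 56.28
tcp_pos: [0.5373, 0.124, 0.0458]
ee_rot: [[0.988, 0.156, -0.0], [0.156, -0.988, -0.0], [-0.0, 0.0, -1.0]]
wrist_force: [-0.5, 0.4, -1.2]
gripper_width: 0.524
gripper_force: 30.0
time_s: 56.9
tcp_pos: [0.5374, 0.124, 0.0446]
ee_rot: [[0.988, 0.156, 0.001], [0.156, -0.988, -0.0], [0.001, 0.0, -1.0]]
wrist_force: [-3.9, -0.4, 7.9]
gripper_width: 0.526
gripper_force: 30.0
```

```bash
python3 -m jog '0.72 0 0 0 0;0.72 0 0 0 0;0.72 0 0 0 0;0.72 0 0 20 0;0.72 0 0 40 0'|head -2; python3 -m jog '0.4 -15 20 50 0;0.4 -15 20 50 0;0.4 -20 20 20 0;0 -20 0 0 0;0 -10 0 0 0'|head -2; python3 -m jog '0 0 0 0 0;0 0 0 0 0' |head -3; python3 - <<'E'
from h import *
import lab
c=cap('wrist','w13');d=cap('side','s13');e=cap('scene','sc13');lab.labels('w13',.06)
a=cv2.resize(c['pixels'][:,:,::-1],(400,300));b=cv2.resize(d['pixels'][120:230,170:317,::-1],(400,300),interpolation=cv2.INTER_CUBIC);g=cv2.resize(e['pixels'][:,:,::-1],(400,300))
h=cv2.resize(e['pixels'][150:250,230:363,::-1],(400,300),interpolation=cv2.INTER_CUBIC)
cv2.imwrite('pics/w13b.png',np.vstack([np.hstack([a,b]),np.hstack([g,h])]))
E
```

```text
time_s: 57.52
tcp_pos: [0.5361, 0.1233, 0.1018]
time_s: 58.15
tcp_pos: [0.4564, 0.184, 0.2232]
time_s: 58.4
tcp_pos: [0.4578, 0.1838, 0.2228]
ee_rot: [[0.988, 0.155, -0.0], [0.155, -0.988, -0.0], [-0.0, 0.0, -1.0]]
w13 [388.5431 118.    ] xy 549.1 47.7 size 39.0 26.4 yaw 9.0
w13 [320.3932 116.8462] xy 538.1 123.5 size 39.0 26.4 yaw 8.9
w13 [147.2778 108.8611] xy 519.0 316.7 size 33.6 18.0 yaw -80.9
w13 [397.4308  45.5   ] xy 621.8 59.3 size 39.0 26.6 yaw 9.0
w13 [324.0923  44.5   ] xy 610.6 135.6 size 39.1 26.4 yaw 9.2
w13 [360.0581  25.    ] xy 635.2 105.0 size 26.2 24.4 yaw 80.3
```

View pics/w13b.png

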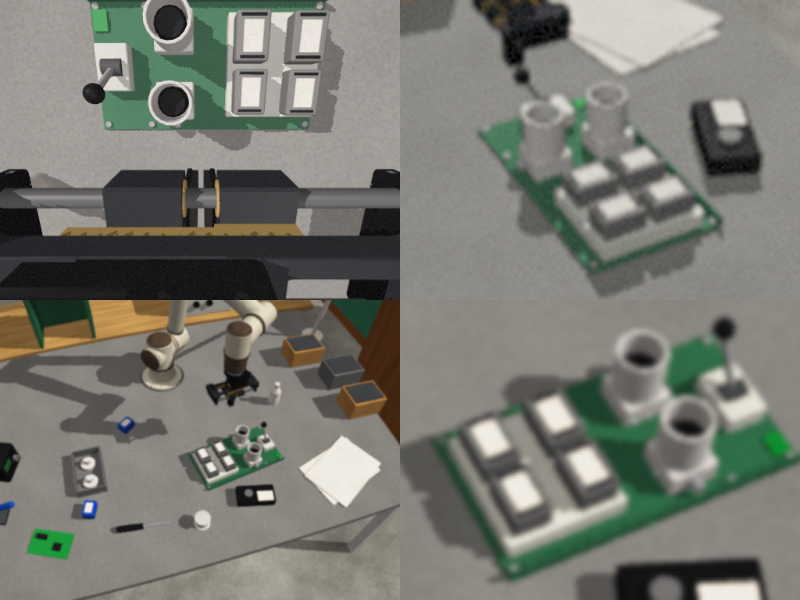

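All four modules sit evenly in the block (wrist labels at (252,38), (305,38), (249,92) and (302,92)), the hoods are on and the caps are in the bin. Bystanders haven't moved. The lever is next: I'll check where the bottle is, then push the ball from its -x side.

```bash
python3 - <<'E'
from h import *
k=1.5625
print(tri(('scene0',550/k,172/k),('side0',248/k,212/k)))
c=cv2.imread('pics/w13.png')
print('ball',onz('w13',93*1.28,93*1.28,.098))
E
python3 -m jog '0 2 30 0 0;0 2 35 -20 0;0 2 37 -30 0;0 2 35 -30 0;0 0 0 0 0'|head -3; python3 -m jog '0 0 0 -25 0;0 0 0 -25 0;0 0 0 0 0;0 0 0 0 0'
```

```text
(array([0.31422705, 0.46098262, 0.11255633]), array([0.0032, 0.0032]))
ball [0.50384391 0.32804602 0.098     ]
time_s: 59.18
tcp_pos: [0.4646, 0.3216, 0.1397]
ee_rot: [[0.988, 0.157, -0.004], [0.157, -0.988, -0.004], [-0.005, 0.004, -1.0]]
time_s: 59.68
tcp_pos: [0.4663, 0.3211, 0.0944]
ee_rot: [[0.988, 0.156, 0.002], [0.156, -0.988, 0.001], [0.002, -0.001, -1.0]]
wrist_force: [0.5, 1.2, -0.4]
gripper_width: 0.007
gripper_force: 0.0
```

```bash
python3 -m jog '0 14.8 2.3 0 0;0 14.8 2.3 0 0;0 14.8 2.3 0 0;0 14.8 2.3 0 0;0 0 0 0 0'; python3 -m jog '0 10 1.6 0 0;0 10 1.6 0 0;0 8 1.2 0 0;0 0 0 0 0;0 0 0 0 0'; 
```

```text
time_s: 60.3
tcp_pos: [0.526, 0.3302, 0.0926]
ee_rot: [[0.988, 0.155, 0.0], [0.155, -0.988, 0.0], [0.0, 0.0, -1.0]]
wrist_force: [-0.8, -0.6, -0.4]
gripper_width: 0.001
gripper_force: 0.0
time_s: 60.92
tcp_pos: [0.5527, 0.3346, 0.0932]
ee_rot: [[0.988, 0.156, 0.001], [0.156, -0.988, 0.0], [0.001, -0.0, -1.0]]
wrist_force: [-0.7, -0.4, 0.4]
gripper_width: 0.004
gripper_force: 0.0
```

```bash
python3 -m jog '0 3 0.5 0 0;0 2 0.3 0 0;0 0 0 0 0'; python3 -m jog '0 2 0.3 0 0;0 2 0.3 0 0;0 0 0 0 0';
```

```text
time_s: 61.3
tcp_pos: [0.5575, 0.3353, 0.0929]
ee_rot: [[0.988, 0.156, -0.0], [0.156, -0.988, -0.0], [-0.0, 0.0, -1.0]]
wrist_force: [0.2, -0.1, -1.0]
gripper_width: 0.007
gripper_force: 0.4
time_s: 61.68
tcp_pos: [0.5586, 0.3353, 0.0927]
ee_rot: [[0.988, 0.156, -0.006], [0.156, -0.988, -0.003], [-0.006, 0.002, -1.0]]
wrist_force: [-10.1, 0.9, 1.9]
gripper_width: 0.003
gripper_force: 4.6
```

```bash
python3 -m jog '0 2 0.3 0 0;0 1 0.2 0 0;0 0 0 0 0'; python3 -m jog '0 -15 -2 0 0;0 -20 -3 0 0;0 -30 -4 20 0;0 -20 0 50 0;0 -30 0 50 0'|head -2; python3 -m jog '0 0 0 0 0;0 0 0 0 0' |head -2; python3 - <<'E'
from h import *
c=cap('wrist','w14');d=cap('side','s14');e=cap('scene','sc14')
a=cv2.resize(c['pixels'][:,:,::-1],(400,300));b=cv2.resize(d['pixels'][120:230,170:317,::-1],(400,300),interpolation=cv2.INTER_CUBIC);g=cv2.resize(e['pixels'][:,:,::-1],(400,300))
h=cv2.resize(e['pixels'][150:250,230:363,::-1],(400,300),interpolation=cv2.INTER_CUBIC)
cv2.imwrite('pics/w14b.png',np.vstack([np.hstack([a,b]),np.hstack([g,h])]))
E
```

```text
time_s: 62.05
tcp_pos: [0.5589, 0.3353, 0.0926]
ee_rot: [[0.988, 0.156, -0.011], [0.156, -0.988, -0.005], [-0.012, 0.003, -1.0]]
wrist_force: [-16.2, 0.9, 7.3]
gripper_width: 0.004
gripper_force: 8.3
time_s: 62.68
tcp_pos: [0.4497, 0.3276, 0.2147]
time_s: 62.92
tcp_pos: [0.4496, 0.3275, 0.2134]
```

View pics/w14b.png

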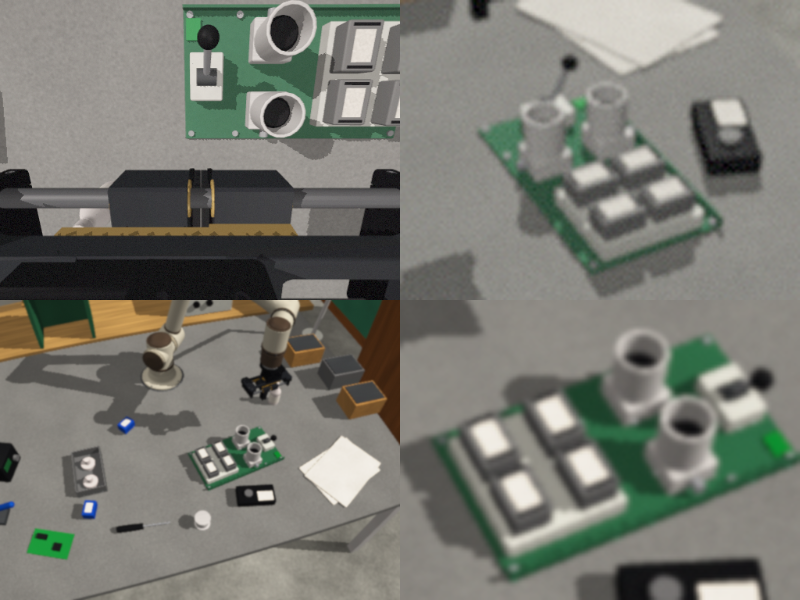

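```bash
python3 - <<'E'
from h import *
print(tri(('w14',208*1.28,37*1.28),('side0',170+(570-400)*147/400,120+62*110/300)),onz('w14',208*1.28,37*1.28,.098))
print(r.finish_job())
E
```

```text
(array([0.58090746, 0.33891224, 0.09767487]), array([0.0009, 0.0009])) [0.57988005 0.33906225 0.098     ]
the job is handed in; nothing more can be done
None
```

The job is handed in after about 63 s of robot time: both caps are in the bin, both hoods and all four modules are home, and the lever was switched fully on last; the reel, meter, bottle and screwdriver were left alone.

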